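Find the full sugar tin on the hanging rail

TASK

The three sugar tins hanging on the rail look the same, but only one is full: lift each in turn up and clear off the rail to feel its weight, and hang it back on the rail where you took it. Finish holding the heaviest tin upright in the gripper, off the rail, with all of it above the rail, and keep hold of it; the other two stay hanging on the rail, and nothing else on the shelf is disturbed.

Things in the scene. Friction and masses are not known exactly. Their poses are not given: they have to be found in the camera images.
- rack: free-standing steel hanging rail, fixed; two posts 430 mm apart on flat feet (170 x 34 mm, 10 mm high), tops with small balls 176 mm above the shelf; the tins hang on its side towards the robot. Origin: on the shelf midway between the posts, straight under the rail; y along the rail, z up, x away from the robot. Turned up to 14 degrees either way
- rail_mid (a point): middle of the rail's axis: a round bar 10 mm thick along the rack's y, axis 153 mm and top 158 mm above the shelf
- stay_mid (a point): middle of the lower stay bar's axis: round, 10 mm thick, along the rack's y, 80 mm above the shelf and 12 mm nearer the robot than the rail; the tins' backs lean on it
- tin_a: one of three look-alike closed sugar tins, cream with a red band and steel lid; 0.11 to 0.45 kg, clearly unequal; which hangs where is redrawn each time. Round, 60 mm across, 130 mm tall (body 118 mm, then plug lid 55 mm across). Origin: centre of underside, about 48 mm above the shelf when hung; z up, x to its back. Grip its sides along y, 25 to 33 mm below the top
- tin_b: one of three look-alike closed sugar tins, cream with a red band and steel lid; 0.11 to 0.45 kg, clearly unequal; which hangs where is redrawn each time. Round, 60 mm across, 130 mm tall (body 118 mm, then plug lid 55 mm across). Origin: centre of underside, about 48 mm above the shelf when hung; z up, x to its back. Grip its sides along y, 25 to 33 mm below the top
- tin_c: one of three look-alike closed sugar tins, cream with a red band and steel lid; 0.11 to 0.45 kg, clearly unequal; which hangs where is redrawn each time. Round, 60 mm across, 130 mm tall (body 118 mm, then plug lid 55 mm across). Origin: centre of underside, about 48 mm above the shelf when hung; z up, x to its back. Grip its sides along y, 25 to 33 mm below the top
- tin_a_hook (a point): where tin_a's hook arm sits on the rail: underside of a level steel arm, 24 mm wide, 4 mm thick, on the tin's back, 50 mm behind the tin's axis, 108 mm above its underside. The arm ends in a lip, inner face 55 mm behind the axis, reaching 29 mm below the arm's underside; its last 8 mm flare outwards by 6 mm. A straight lift of 30 mm clears the rail; lowering straight down the same path rehangs it
- tin_b_hook (a point): the same point of tin_b. Between the tin's wall (30 mm behind its axis) and the lip is a 25 mm gap for the 10 mm rail. Hanging, the lip bears on the rail's far side, the tin's axis is 50 mm from the rail's on the robot's side, and its lower back leans on the stay bar, tilting it back 2 to 3 degrees; held upright it has 3 mm of play towards the bar
- tin_c_hook (a point): the same point of tin_c. Neighbouring tins hang 100 to 140 mm apart, centre to centre: at least 40 mm free on either side of each tin for the fingers
- cup: white enamel cup with blue rim and handle, 84 mm across, 80 mm tall, empty; origin: centre of the underside. Bystander
- shoe_tree: blue plastic shoe tree with a steel spring bar, lying, 235 mm long, 72 mm wide, 34 mm high; origin: on the shelf under its middle, x towards the toe. Bystander
- tongs: stainless tongs with black tips, lying flat, 245 mm long, 70 mm wide, 18 mm high; origin: on the shelf under their middle, x towards the tips. Bystander
- grip_ring: coiled green silicone grip ring, lying flat, 94 mm across outside, 70 mm inside, 23 mm high; origin: centre of its underside. Bystander
- flask: red vacuum flask with black stopper and handle, 115 mm across, 265 mm tall, standing at the right side; origin: centre of the underside. Bystander

How it is judged:
On the way, in this order (a step that is already met when the one before it is completed fails the run):
1. a tin is lifted clear off the rail in the gripper (its underside 77 mm or more above the shelf) (((z of tin_a in the frame of rack above 0.077 m and contact force between tin_a and the fingers above 1 N and linear speed of tin_a below 0.25 m/s) or (z of tin_b in the frame of rack above 0.077 m and contact force between tin_b and the fingers above 1 N and linear speed of tin_b below 0.25 m/s) or (z of tin_c in the frame of rack above 0.077 m and contact force between tin_c and the fingers above 1 N and linear speed of tin_c below 0.25 m/s))), for 0.2 s.
2. all three tins hang on the rail again, let go (z of tin_a in the frame of rack between 0.042 and 0.06 m and x of tin_a in the frame of rack between -0.066 and -0.03 m and y of tin_a in the frame of rack between -0.19 and 0.19 m and angle between each of tin_a, tin_b, tin_c's own z axis and vertical below 0.2 rad and contact force between each of tin_a, tin_b, tin_c and rack above 0.3 N and contact force between each of tin_a, tin_b, tin_c and the fingers below 0.2 N and linear speed of each of tin_a, tin_b, tin_c below 0.05 m/s and z of tin_b in the frame of rack between 0.042 and 0.06 m and x of tin_b in the frame of rack between -0.066 and -0.03 m and y of tin_b in the frame of rack between -0.19 and 0.19 m and z of tin_c in the frame of rack between 0.042 and 0.06 m and x of tin_c in the frame of rack between -0.066 and -0.03 m and y of tin_c in the frame of rack between -0.19 and 0.19 m), for 0.1 s.
3. a tin is lifted clear off the rail again (second heft) (((z of tin_a in the frame of rack above 0.077 m and contact force between tin_a and the fingers above 1 N and linear speed of tin_a below 0.25 m/s) or (z of tin_b in the frame of rack above 0.077 m and contact force between tin_b and the fingers above 1 N and linear speed of tin_b below 0.25 m/s) or (z of tin_c in the frame of rack above 0.077 m and contact force between tin_c and the fingers above 1 N and linear speed of tin_c below 0.25 m/s))), for 0.2 s.
4. all three tins hang on the rail again, let go (all of step 2), for 0.1 s.
5. a tin is lifted clear off the rail again (third heft) (((z of tin_a in the frame of rack above 0.077 m and contact force between tin_a and the fingers above 1 N and linear speed of tin_a below 0.25 m/s) or (z of tin_b in the frame of rack above 0.077 m and contact force between tin_b and the fingers above 1 N and linear speed of tin_b below 0.25 m/s) or (z of tin_c in the frame of rack above 0.077 m and contact force between tin_c and the fingers above 1 N and linear speed of tin_c below 0.25 m/s))), for 0.2 s.
At the end, for the whole second after the job is handed in: The heaviest tin is held still by the fingers, within 20 degrees of upright, its underside above the rail's top (over 160 mm up), not touching the rack; the two lighter tins hang still on the rail, not held, within 30 mm of where they hung at the start (((height (world z) of tin_a above 0.16 m and angle between tin_a's own z axis and vertical below 0.35 rad and contact force between tin_a and the fingers above 1 N and contact force between tin_a and rack below 0.1 N and linear speed of tin_a below 0.05 m/s and (z of tin_b in the frame of rack between 0.042 and 0.06 m and x of tin_b in the frame of rack between -0.066 and -0.03 m and y of tin_b in the frame of rack between -0.19 and 0.19 m and angle between tin_b's own z axis and vertical below 0.2 rad and contact force between tin_b and rack above 0.3 N and contact force between tin_b and the fingers below 0.2 N and linear speed of tin_b below 0.05 m/s) and (z of tin_c in the frame of rack between 0.042 and 0.06 m and x of tin_c in the frame of rack between -0.066 and -0.03 m and y of tin_c in the frame of rack between -0.19 and 0.19 m and angle between tin_c's own z axis and vertical below 0.2 rad and contact force between tin_c and rack above 0.3 N and contact force between tin_c and the fingers below 0.2 N and linear speed of tin_c below 0.05 m/s) and distance of each of tin_b, tin_c from where it was at the start of the episode below 0.03 m and contact force between each of tin_b, tin_c and rack below 7.2 N) or (height (world z) of tin_b above 0.16 m and angle between tin_b's own z axis and vertical below 0.35 rad and contact force between tin_b and the fingers above 1 N and contact force between tin_b and rack below 0.1 N and linear speed of tin_b below 0.05 m/s and (z of tin_a in the frame of rack between 0.042 and 0.06 m and x of tin_a in the frame of rack between -0.066 and -0.03 m and y of tin_a in the frame of rack between -0.19 and 0.19 m and angle between tin_a's own z axis and vertical below 0.2 rad and contact force between tin_a and rack above 0.3 N and contact force between tin_a and the fingers below 0.2 N and linear speed of tin_a below 0.05 m/s) and (z of tin_c in the frame of rack between 0.042 and 0.06 m and x of tin_c in the frame of rack between -0.066 and -0.03 m and y of tin_c in the frame of rack between -0.19 and 0.19 m and angle between tin_c's own z axis and vertical below 0.2 rad and contact force between tin_c and rack above 0.3 N and contact force between tin_c and the fingers below 0.2 N and linear speed of tin_c below 0.05 m/s) and distance of each of tin_a, tin_c from where it was at the start of the episode below 0.03 m and contact force between each of tin_a, tin_c and rack below 7.2 N) or (height (world z) of tin_c above 0.16 m and angle between tin_c's own z axis and vertical below 0.35 rad and contact force between tin_c and the fingers above 1 N and contact force between tin_c and rack below 0.1 N and linear speed of tin_c below 0.05 m/s and (z of tin_a in the frame of rack between 0.042 and 0.06 m and x of tin_a in the frame of rack between -0.066 and -0.03 m and y of tin_a in the frame of rack between -0.19 and 0.19 m and angle between tin_a's own z axis and vertical below 0.2 rad and contact force between tin_a and rack above 0.3 N and contact force between tin_a and the fingers below 0.2 N and linear speed of tin_a below 0.05 m/s) and (z of tin_b in the frame of rack between 0.042 and 0.06 m and x of tin_b in the frame of rack between -0.066 and -0.03 m and y of tin_b in the frame of rack between -0.19 and 0.19 m and angle between tin_b's own z axis and vertical below 0.2 rad and contact force between tin_b and rack above 0.3 N and contact force between tin_b and the fingers below 0.2 N and linear speed of tin_b below 0.05 m/s) and distance of each of tin_a, tin_b from where it was at the start of the episode below 0.03 m and contact force between each of tin_a, tin_b and rack below 7.2 N))); the arm keeps its last pose, push and grip.
It fails at once if a tin is dropped or dragged down off the rail (its underside comes lower than 30 mm above the shelf) (height (world z) of any of tin_a, tin_b, tin_c below 0.03 m).
It fails at once if a tin is tipped more than 40 degrees (angle between any of tin_a, tin_b, tin_c's own z axis and vertical above 0.7 rad).
It fails at once if the cup, shoe tree, tongs, grip ring or flask is shifted by more than 25 mm (distance of any of cup, shoe_tree, tongs, grip_ring, flask from where it was at the start of the episode above 0.025 m).
It also fails if it takes over 58 s, if anything falls off the work surface, if the arm or the gripper's body presses on something with over 40 N, if the wrist force passes 120 N, or if a joint passes its speed limit or range.

ROBOT

A 7-joint arm with a two-finger parallel gripper is mounted at the origin on the work surface. World frame = base frame: x ahead of the robot, y to its left, z up, the work surface at z = 0. Lengths are in m, angles in rad, forces in N, time in s.
With the tool pointing down it reaches from about 0.425 to 0.875 m from the base axis. Payload 4.7 kg.
Tool frame: the origin (TCP) lies at the very end of the fingers, on their centre line; the grasp point (between the pads) lies 19 mm behind it (manip.pinch_z is the distance from the TCP to the grasp point, in m); z points along the fingers, y is the line along which they close (so a half turn about z gives the same grasp; the last joint's range is limited). The gripper opens to 87 mm and grips with 3 to 60 N. Pads are 19 mm wide; open, the fingers measure 117 mm over their backs; the gripper's body (75 mm by 190 mm) begins 51 mm behind the grasp point.
Start: joints at [-1.254, 0.321, -0.07, 1.45, 0.023, 1.371, -0.057], TCP at [0.194, 0.62, 0.223] pointing down, gripper open.
Joint ranges: [-2.86, 2.86], [-0.3, 2.09], [-1.38, 1.24], [0.06, 2.45], [-1.56, 4.7], [0.09, 2.05], [-2.69, 2.69]. Speed limits (rad/s): [2.57, 2.57, 3.14, 3.14, 3.14, 3.14, 3.14].

INTERFACE

Orientations are given as a 3x3 rotation matrix whose columns are the frame's x, y, z axes.
In Python, from cell import manip, capture, calibration gives the robot as it stands. The module is installed in compiled form; this text tells all that it offers.
- The arm moves only by the tool servo_tool, never from a script. Its argument "moves" is a list of rows, each an object with "jaw": the finger opening in cm, from 0 to 8.7; "delta_pos": the shift along the tool's x, y, z in cm, a list of three; "angular": the turn, a rotation vector about the tool's x, y, z in degrees, a list of three. A call has 1 to 8 rows; each row is the pose to reach, as a shift and turn from the pose commanded when the call began, along the tool's axes at that moment; what a row does not reach only later rows make up. A row lasts 1/12 s, in which the tool goes at most 41.7 mm and 7.16 degrees, less where a joint would pass 70% of its speed; a pose out of reach is approached as far as the arm can. A call with a gripper value outside its range is refused whole. The fingers move at their own pace and stop on an object; "grip_force" is the grip in N (left out, the last holds). Time passes only in rows, so rows that repeat a pose let the fingers close. It gives the time, the measured TCP pose, the force, the opening and the grip force at its end, in the units of the state.
- manip.get_state(): the state, without advancing time (a new reading comes with each control period).
- capture(name): name is "scene" or "top" or "wrist"; returns the picture (480x640x3 uint8, blue, green, red); there is no depth.
- calibration(name): a dict with "camera_matrix" (3x3 intrinsics, pixels), "extrinsics" (4x4, takes a point from world to camera coordinates); the wrist camera has in their place "tool_from_camera" (4x4, takes a point from camera to tool coordinates, whose origin is the TCP and whose axes are the flange's). Camera axes: x right, y down, z forward; pixel columns grow to the right and rows downward; lengths in m; the calibration is good to about 2 mm. A picture is of the moment at which its call begins: read the wrist's pose just before it. calibration takes no time and is no camera call.
- manip.hand_in(): hands the job in; it is judged then, once.
The state is a dict: "time": time; "qpos": joint angles; "joint_velocities": joint speeds; "joint_torque": joint torques, N m; "ee_pos": TCP position; "tcp_rot": TCP orientation; "ft_force": force on the tool from outside, world axes, zero at the start; "torque": the same for the moment, N m; "finger_gap": opening from 0.0 (shut) to 1.0 (fully open); "grasp_force": force on a finger pad.
Only numpy, scipy, OpenCV 4.12 (cv2) and the standard library are available. Lean on these libraries where they do the work, as an engineer would, in place of code of your own. Each camera call takes 0.05 s, during which the arm holds its last target. There are 200 camera calls.

## Working session

There is one attempt and no reset: what is moved stays moved. The work goes in short steps, Python scripts to look and compute and a tool call to move; the robot and the scene stay as the last step left them, time stands still between calls to the robot, and variables do not carry over. Pictures are saved under pics/ and viewed, at most 10 in all, crops included, and the job is handed in when it is done.

Besides the shell and the picture viewer there is one more tool, called after "Call:" as name(argument=value, ...), one argument or row to a line, values as JSON. servo_tool: Moves the arm, as the interface text tells. Its arguments: {"type":"object","properties":{"moves":{"type":"array"},"grip_force":{"type":"number"}},"required":["moves"]}

```bash
mkdir -p pics; python3 - <<'E'
from cell import manip,capture,calibration
import cv2,numpy as np
s=manip.get_state(); print(s)
for n in("scene","top"):
    cv2.imwrite(f"pics/{n}0.png",capture(n)); c=calibration(n); print(n,np.round(c["camera_matrix"],1).tolist(),np.round(c["extrinsics"],4).tolist())
print(np.round(calibration("wrist")["tool_from_camera"],4).tolist(), manip.pinch_z)
E
```

```text
{'time': 0.0, 'qpos': array([-1.25386742,  0.32184161, -0.0700731 ,  1.45168556,  0.02258847,
        1.37077491, -0.05690489]), 'joint_velocities': array([ 7.88810715e-04,  1.84954273e-03, -8.19154444e-05, -4.90686039e-04,
       -9.61425913e-04,  5.73382702e-04, -5.21754901e-04]), 'joint_torque': array([ 4.11750925e-04, -4.91276872e+01, -4.03775359e-01, -3.12528992e+01,
       -6.39540888e-02,  4.35813633e-02,  1.71979000e-04]), 'ee_pos': array([0.19372985, 0.61987988, 0.22144402]), 'tcp_rot': array([[-9.54500442e-01,  2.98209102e-01, -4.86874782e-04],
       [ 2.98209486e-01,  9.54498634e-01, -1.86003247e-03],
       [-8.99572987e-05, -1.92059249e-03, -9.99998152e-01]]), 'ft_force': array([-0.59932368, -0.33085426,  0.42175583]), 'torque': array([ 0.02225417,  0.02635781, -0.05817969]), 'grasp_force': 0.0, 'finger_gap': 1.000769732372303}
scene [[454.1, 0.0, 313.8], [0.0, 454.1, 239.5], [0.0, 0.0, 1.0]] [[-0.8006, 0.5989, 0.0201, 0.4457], [0.3149, 0.4491, -0.8361, -0.0095], [-0.5098, -0.6631, -0.5481, 1.3501], [0.0, 0.0, 0.0, 1.0]]
top [[597.6, 0.0, 313.4], [0.0, 597.6, 236.9], [0.0, 0.0, 1.0]] [[0.008, -1.0, 0.0022, -0.0623], [-0.9904, -0.0082, -0.1377, 0.4976], [0.1378, -0.0011, -0.9905, 1.5222], [0.0, 0.0, 0.0, 1.0]]
[[0.0007, -0.9527, -0.304, 0.084], [1.0, 0.0, 0.0022, -0.0009], [-0.002, -0.304, 0.9527, -0.1623], [0.0, 0.0, 0.0, 1.0]] 0.0187
```

View pics/scene0.png

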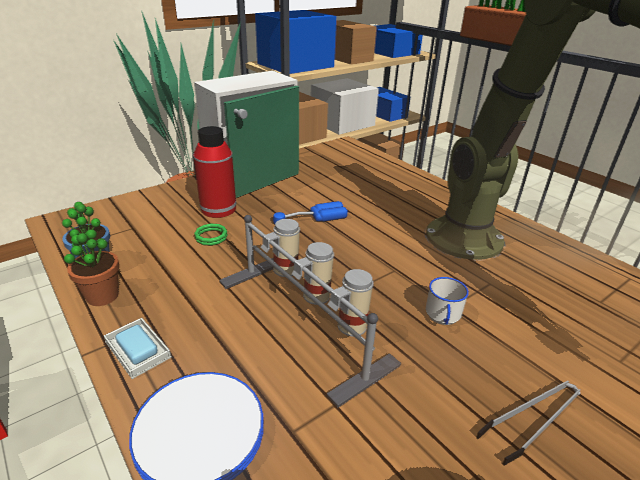

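View pics/top0.png

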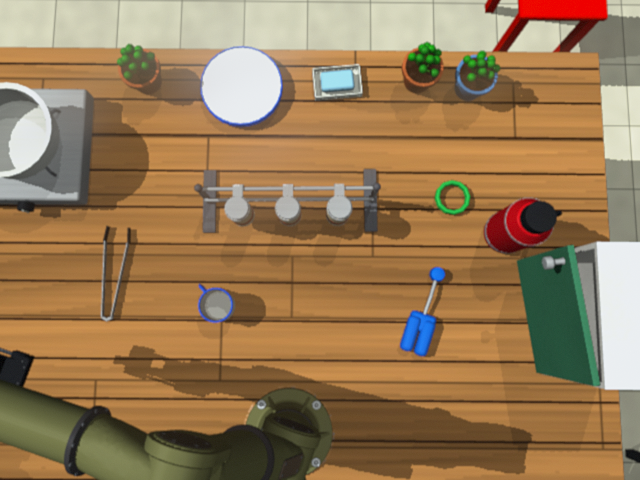

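The scene view shows the rack with three tins in its middle. The top view shows post balls near (199,188) and (376,190), and lids near (237,209), (288,208) and (339,208). I'll enlarge the rack for finer pixel positions.

```bash
cat > h.py <<'E'
from cell import manip,capture,calibration
import cv2,numpy as np
def ray(n,uv,z):
    c=calibration(n);K=c["camera_matrix"];E=np.array(c["extrinsics"]);R=E[:3,:3];o=-R.T@E[:3,3]
    d=R.T@np.linalg.inv(K)@np.array([uv[0],uv[1],1.]);return o+d*(z-o[2])/d[2]
E
python3 - <<'E'
from h import *
im=cv2.imread("pics/top0.png")
cv2.imwrite("pics/top0c.png",cv2.resize(im[165:245,190:390],None,fx=4,fy=4,interpolation=cv2.INTER_CUBIC))
for p in[(199,188),(376,190)]:print(ray("top",p,.174))
for p in[(237,209),(288,208),(339,208)]:print(ray("top",p,.178))
for p in[(217,304)]:print(ray("top",p,.08))
for p in[(420,335),(437,273)]:print(ray("top",p,.034))
for p in[(540,217)]:print(ray("top",p,.265))
E
```

```text
[0.59456338 0.21687294 0.174     ]
[ 0.59327846 -0.20719625  0.174     ]
[0.54347398 0.12404575 0.178     ]
[0.54691251 0.00285158 0.178     ]
[ 0.54793545 -0.1184516   0.178     ]
[0.32108067 0.1802965  0.08      ]
[ 0.24787947 -0.3319835   0.034     ]
[ 0.40647609 -0.37857318  0.034     ]
[ 0.51488618 -0.56245853  0.265     ]
```

View pics/top0c.png

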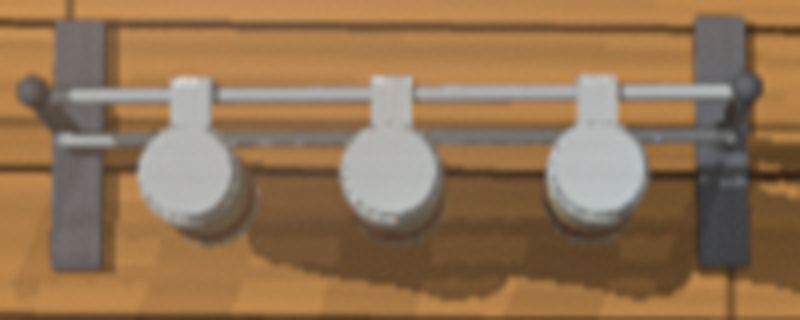

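The crop shows lids at about (187,174), (390,172) and (597,168), and the rail running from (60,97) to (730,90).

```bash
python3 - <<'E'
from h import *
f=lambda u,v:(190+u/4-.4,165+v/4-.4)
a=ray("top",f(60,97),.155);b=ray("top",f(730,90),.155);d=a-b;print(a,b,"yaw",np.degrees(np.arctan2(-d[0],d[1])))
b1=ray("top",f(32,90),.172);b2=ray("top",f(748,87),.172);d=b1-b2;print(b1,b2,"yaw",np.degrees(np.arctan2(-d[0],d[1])))
T=[ray("top",f(*p),.178) for p in[(187,174),(390,172),(597,168)]]
s=manip.get_state();R=s["tcp_rot"]
for t in T:
    print(t, (R.T@(t+[0,0,.05]-s["ee_pos"])*100).round(2))
print("tool yaw",np.degrees(np.arctan2(-R[0,1],R[1,1])))
E
```

```text
[0.59678525 0.20691596 0.155     ] [ 0.60458772 -0.19980497  0.155     ] yaw 1.0990185454660173
[0.59718309 0.22069623 0.172     ] [ 0.60268071 -0.20890992  0.172     ] yaw 0.7331676356346889
[0.5456353  0.12564653 0.178     ] [-48.33 -36.69  -0.57]
[0.54786146 0.00500541 0.178     ] [-52.14 -48.14  -0.55]
[ 0.55131872 -0.11808751  0.178     ] [-56.14 -59.79  -0.53]
tool yaw -17.34575168527314
```

Call:
servo_tool(
  moves=[
    {"jaw": 8.7, "delta_pos": [-2, -1.5, 0], "angular": [0, 0, -2.3]},
    {"jaw": 8.7, "delta_pos": [-5, -3.8, 0], "angular": [0, 0, -4.6]},
    {"jaw": 8.7, "delta_pos": [-8.2, -6.2, 0], "angular": [0, 0, -6.9]},
    {"jaw": 8.7, "delta_pos": [-11.4, -8.6, 0], "angular": [0, 0, -9.2]},
    {"jaw": 8.7, "delta_pos": [-14.6, -11, 0], "angular": [0, 0, -11.5]},
    {"jaw": 8.7, "delta_pos": [-17.8, -13.5, 0], "angular": [0, 0, -13.8]},
    {"jaw": 8.7, "delta_pos": [-21, -16, 0], "angular": [0, 0, -16.1]},
    {"jaw": 8.7, "delta_pos": [-24, -18.3, 0], "angular": [0, 0, -18.3]},
  ],
)

```text
time: 0.77
ee_pos: [0.3693, 0.3717, 0.2223]
tcp_rot: [[-1.0, -0.018, -0.0], [-0.018, 1.0, -0.0], [0.0, -0.0, -1.0]]
ft_force: [1.2, 0.6, -0.4]
finger_gap: 0.998
grasp_force: 0.0
```

```bash
cat >> h.py <<'E'
def to(p):
    s=manip.get_state();R=s["tcp_rot"];print(s["time"],s["ee_pos"].round(4),"yaw",np.degrees(np.arctan2(-R[0,1],R[1,1])).round(2),"z",R[:,2].round(3),"F",s["ft_force"].round(2),"delta cm",(R.T@(np.array(p)-s["ee_pos"])*100).round(2))
E
python3 -c "
from h import *
to((.5456,.1256,.228))"
```

```text
0.7667 [0.3693 0.3717 0.2223] yaw 1.02 z [-0. -0. -1.] F [ 1.22  0.58 -0.38] delta cm [-17.19 -24.92  -0.56]
```

Call:
servo_tool(
  moves=[
    {"jaw": 8.7, "delta_pos": [-2, -3, -0.2], "angular": [0, 0, 0]},
    {"jaw": 8.7, "delta_pos": [-4.2, -6.1, -0.4], "angular": [0, 0, 0]},
    {"jaw": 8.7, "delta_pos": [-6.4, -9.3, -0.6], "angular": [0, 0, 0]},
    {"jaw": 8.7, "delta_pos": [-8.7, -12.6, -0.6], "angular": [0, 0, 0]},
    {"jaw": 8.7, "delta_pos": [-11, -15.9, -0.6], "angular": [0, 0, 0]},
    {"jaw": 8.7, "delta_pos": [-13.3, -19.2, -0.6], "angular": [0, 0, 0]},
    {"jaw": 8.7, "delta_pos": [-15.5, -22.5, -0.6], "angular": [0, 0, 0]},
    {"jaw": 8.7, "delta_pos": [-17.2, -24.9, -0.6], "angular": [0, 0, 0]},
  ],
)

```text
time: 1.43
ee_pos: [0.5458, 0.124, 0.2284]
tcp_rot: [[-1.0, -0.013, 0.0], [-0.013, 1.0, -0.001], [-0.0, -0.001, -1.0]]
ft_force: [0.3, -0.2, -0.5]
finger_gap: 0.998
grasp_force: 0.0
```

```bash
cat >> h.py <<'E'
def wray(uv,z,s):
    c=calibration("wrist");K=c["camera_matrix"];T=np.array(c["tool_from_camera"]);R=s["tcp_rot"]
    o=R@T[:3,3]+s["ee_pos"];d=R@T[:3,:3]@np.linalg.inv(K)@np.array([uv[0],uv[1],1.]);return o+d*(z-o[2])/d[2]
E
python3 -c "
from h import *
import pickle
s=manip.get_state();im=capture('wrist');cv2.imwrite('pics/w1.png',im);pickle.dump(s,open('w1.pkl','wb'))
to((.5456,.1256,.228))"
```

```text
1.4833 [0.5488 0.118  0.2284] yaw 0.36 z [ 0.003 -0.005 -1.   ] F [ 1.69 -4.    0.49] delta cm [0.31 0.76 0.04]
```

View pics/w1.png

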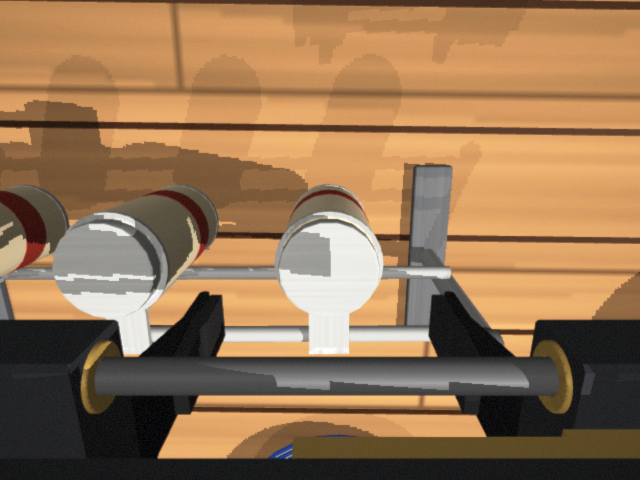

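The wrist view shows the left tin's lid centred near (330,261), about 106 px wide. Its hook is at (328,340), and the rail is level at row ~333 from x=150 to 430.

```bash
python3 -c "
from h import *
import pickle
s=pickle.load(open('w1.pkl','rb'));print(calibration('wrist')['camera_matrix'])
for p in[(330,261),(277,261),(383,261)]:
  print(wray(p,.178,s))
for p in[(180,333),(428,333)]:print(wray(p,.157,s))
for p in[(327,350)]:print(wray(p,.160,s))
p=wray((330,261),.178,s)
to((p[0],p[1],.13))"
```

```text
[[426.68000169   0.         326.36609293]
 [  0.         426.68000169 242.3376356 ]
 [  0.           0.           1.        ]]
[0.53994025 0.12533031 0.178     ]
[0.54032939 0.09719303 0.178     ]
[0.53955105 0.15347127 0.178     ]
[0.59627836 0.03386994 0.157     ]
[0.59417707 0.18691521 0.157     ]
[0.60514934 0.12471492 0.16      ]
1.4833 [0.5488 0.118  0.2284] yaw 0.36 z [ 0.003 -0.005 -1.   ] F [ 1.69 -4.    0.49] delta cm [0.91 0.79 9.84]
```

Call:
servo_tool(
  moves=[
    {"jaw": 8.7, "delta_pos": [0.1, 0, 0], "angular": [0, 0, 0]},
    {"jaw": 8.7, "delta_pos": [0.2, 0, 1], "angular": [0, 0, 0]},
    {"jaw": 8.7, "delta_pos": [0.2, 0, 2.5], "angular": [0, 0, 0]},
    {"jaw": 8.7, "delta_pos": [0.2, 0, 4], "angular": [0, 0, 0]},
    {"jaw": 8.7, "delta_pos": [0.2, 0, 4], "angular": [0, 0, 0]},
    {"jaw": 8.7, "delta_pos": [0.2, 0, 4], "angular": [0, 0, 0]},
  ],
)

```text
time: 1.98
ee_pos: [0.5408, 0.1295, 0.1873]
tcp_rot: [[-1.0, -0.019, -0.003], [-0.019, 1.0, -0.0], [0.003, -0.0, -1.0]]
ft_force: [0.5, 0.6, 0.1]
finger_gap: 0.999
grasp_force: 0.0
```

```bash
python3 -c "
from h import *
to((.543,.1255,.13))"
```

```text
1.9833 [0.5408 0.1295 0.1873] yaw 1.11 z [-0.003 -0.    -1.   ] F [0.55 0.59 0.08] delta cm [-0.22 -0.41  5.73]
```

Call:
servo_tool(
  moves=[
    {"jaw": 8.7, "delta_pos": [-0.1, -0.2, 1], "angular": [0, 0, 0]},
    {"jaw": 8.7, "delta_pos": [-0.2, -0.3, 2.5], "angular": [0, 0, 0]},
    {"jaw": 8.7, "delta_pos": [-0.2, -0.3, 4], "angular": [0, 0, 0]},
    {"jaw": 8.7, "delta_pos": [-0.2, -0.3, 5.2], "angular": [0, 0, 0]},
    {"jaw": 8.7, "delta_pos": [-0.2, -0.3, 5.7], "angular": [0, 0, 0]},
    {"jaw": 8.7, "delta_pos": [-0.2, -0.3, 5.7], "angular": [0, 0, 0]},
    {"jaw": 8.7, "delta_pos": [-0.2, -0.3, 5.7], "angular": [0, 0, 0]},
    {"jaw": 8.7, "delta_pos": [-0.2, -0.3, 5.7], "angular": [0, 0, 0]},
  ],
)

```text
time: 2.65
ee_pos: [0.5452, 0.1254, 0.1325]
tcp_rot: [[-1.0, -0.017, 0.002], [-0.017, 1.0, 0.001], [-0.002, 0.001, -1.0]]
ft_force: [0.3, -0.3, 0.1]
finger_gap: 1.0
grasp_force: 0.0
```

```bash
python3 -c "
from h import *
to((.543,.1255,.13))"
```

```text
2.65 [0.5452 0.1254 0.1325] yaw 0.96 z [ 0.002  0.001 -1.   ] F [ 0.31 -0.31  0.14] delta cm [0.22 0.02 0.25]
```

Call:
servo_tool(
  grip_force=22,
  moves=[
    {"jaw": 6, "delta_pos": [0, 0, 0.1], "angular": [0, 0, 0]},
    {"jaw": 5, "delta_pos": [0, 0, 0.1], "angular": [0, 0, 0]},
    {"jaw": 5, "delta_pos": [0, 0, 0.1], "angular": [0, 0, 0]},
    {"jaw": 5, "delta_pos": [0, 0, 0.1], "angular": [0, 0, 0]},
    {"jaw": 5, "delta_pos": [0, 0, 0.1], "angular": [0, 0, 0]},
    {"jaw": 5, "delta_pos": [0, 0, 0.1], "angular": [0, 0, 0]},
    {"jaw": 5, "delta_pos": [0, 0, 0.1], "angular": [0, 0, 0]},
    {"jaw": 5, "delta_pos": [0, 0, 0.1], "angular": [0, 0, 0]},
  ],
)

```text
time: 3.32
ee_pos: [0.5446, 0.1252, 0.1307]
tcp_rot: [[-1.0, -0.017, 0.0], [-0.017, 1.0, 0.0], [-0.0, 0.0, -1.0]]
ft_force: [-0.1, 0.4, 1.1]
finger_gap: 0.684
grasp_force: 22.0
```

```bash
python3 -c "
from h import *
to((.543,.1255,.13));print(manip.get_state()['finger_gap']*8.7)"
```

```text
3.3167 [0.5446 0.1252 0.1307] yaw 0.95 z [ 0.  0. -1.] F [-0.07  0.42  1.1 ] delta cm [0.16 0.04 0.07]
5.951698963404493
```

Call:
servo_tool(
  moves=[
    {"jaw": 5, "delta_pos": [0, 0, -0.4], "angular": [0, 0, 0]},
    {"jaw": 5, "delta_pos": [0, 0, -1.2], "angular": [0, 0, 0]},
    {"jaw": 5, "delta_pos": [0, 0, -2.2], "angular": [0, 0, 0]},
    {"jaw": 5, "delta_pos": [0, 0, -3.2], "angular": [0, 0, 0]},
    {"jaw": 5, "delta_pos": [0, 0, -4], "angular": [0, 0, 0]},
    {"jaw": 5, "delta_pos": [0, 0, -4.2], "angular": [0, 0, 0]},
    {"jaw": 5, "delta_pos": [0, 0, -4.2], "angular": [0, 0, 0]},
    {"jaw": 5, "delta_pos": [0, 0, -4.2], "angular": [0, 0, 0]},
  ],
)

```text
time: 3.98
ee_pos: [0.5443, 0.1251, 0.1726]
tcp_rot: [[-1.0, -0.017, -0.0], [-0.017, 1.0, 0.0], [0.0, 0.0, -1.0]]
ft_force: [-0.5, -1.2, -4.4]
finger_gap: 0.684
grasp_force: 22.0
```

Call:
servo_tool(
  moves=[
    {"jaw": 5, "delta_pos": [0, 0, 0], "angular": [0, 0, 0]},
    {"jaw": 5, "delta_pos": [0, 0, 0], "angular": [0, 0, 0]},
    {"jaw": 5, "delta_pos": [0, 0, 0], "angular": [0, 0, 0]},
    {"jaw": 5, "delta_pos": [0, 0, 0], "angular": [0, 0, 0]},
    {"jaw": 5, "delta_pos": [0, 0, 0], "angular": [0, 0, 0]},
    {"jaw": 5, "delta_pos": [0, 0, 0], "angular": [0, 0, 0]},
  ],
)

```text
time: 4.48
ee_pos: [0.5445, 0.1251, 0.1725]
tcp_rot: [[-1.0, -0.017, -0.0], [-0.017, 1.0, -0.0], [0.0, -0.0, -1.0]]
ft_force: [0.2, -0.1, -4.4]
finger_gap: 0.686
grasp_force: 22.0
```

```bash
python3 -c "
from h import *
to((.543,.1255,.13));s=manip.get_state();print(s['ft_force'],s['torque'],s['joint_torque'],s['grasp_force'])
cv2.imwrite('pics/s1.png',cv2.resize(capture('scene')[180:420,200:420],None,fx=2,fy=2))
print(manip.get_state()['ft_force'])"
```

```text
4.4833 [0.5445 0.1251 0.1725] yaw 0.95 z [-0. -0. -1.] F [ 0.17 -0.06 -4.42] delta cm [0.15 0.04 4.25]
[ 0.16584956 -0.06112987 -4.41522219] [ 0.05083462  0.02596163 -0.00823145] [-2.30239268e-03 -3.86050165e+01  1.99732706e+00 -3.18660450e+01
  3.64304089e-02  6.91717747e-02 -2.93911285e-05] 21.999918585643172
[-0.37594385  0.50779921 -3.12130627]
```

View pics/s1.png

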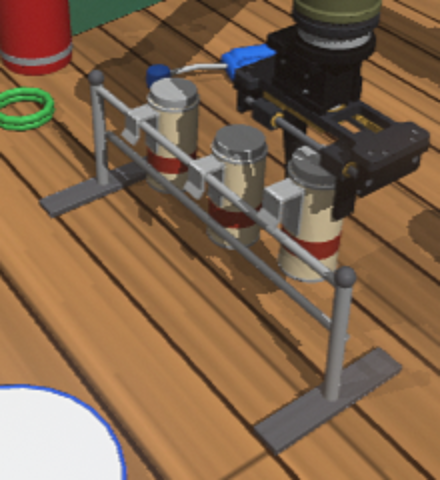

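The tin is clear of the rail and upright, with its hook plate around (285,200), and weighs about 0.4 kg. Lowering it back.

Call:
servo_tool(
  moves=[
    {"jaw": 5, "delta_pos": [0, 0, 0.4], "angular": [0, 0, 0]},
    {"jaw": 5, "delta_pos": [0, 0, 1.2], "angular": [0, 0, 0]},
    {"jaw": 5, "delta_pos": [0, 0, 2.2], "angular": [0, 0, 0]},
    {"jaw": 5, "delta_pos": [0, 0, 3.1], "angular": [0, 0, 0]},
    {"jaw": 5, "delta_pos": [0, 0, 3.7], "angular": [0, 0, 0]},
    {"jaw": 5, "delta_pos": [0, 0, 4], "angular": [0, 0, 0]},
    {"jaw": 5, "delta_pos": [0, 0, 4.2], "angular": [0, 0, 0]},
    {"jaw": 5, "delta_pos": [0, 0, 4.2], "angular": [0, 0, 0]},
  ],
)

```text
time: 5.2
ee_pos: [0.5447, 0.125, 0.1309]
tcp_rot: [[-1.0, -0.016, 0.0], [-0.016, 1.0, 0.0], [-0.0, 0.0, -1.0]]
ft_force: [0.1, 0.2, -2.2]
finger_gap: 0.686
grasp_force: 22.0
```

Call:
servo_tool(
  moves=[
    {"jaw": 5, "delta_pos": [0, 0, 0.1], "angular": [0, 0, 0]},
    {"jaw": 5, "delta_pos": [0, 0, 0.1], "angular": [0, 0, 0]},
    {"jaw": 6.5, "delta_pos": [0, 0, 0.1], "angular": [0, 0, 0]},
    {"jaw": 8, "delta_pos": [0, 0, 0.1], "angular": [0, 0, 0]},
    {"jaw": 8.7, "delta_pos": [0, 0, 0.1], "angular": [0, 0, 0]},
    {"jaw": 8.7, "delta_pos": [0, 0, 0.1], "angular": [0, 0, 0]},
    {"jaw": 8.7, "delta_pos": [0, 0, 0.1], "angular": [0, 0, 0]},
    {"jaw": 8.7, "delta_pos": [0, 0, 0.1], "angular": [0, 0, 0]},
  ],
)

```text
time: 5.87
ee_pos: [0.5445, 0.1252, 0.1295]
tcp_rot: [[-1.0, -0.017, 0.0], [-0.017, 1.0, 0.0], [-0.0, 0.0, -1.0]]
ft_force: [0.3, -0.5, 0.0]
finger_gap: 0.974
grasp_force: 0.0
```

Call:
servo_tool(
  moves=[
    {"jaw": 8.7, "delta_pos": [0, 0, -0.6], "angular": [0, 0, 0]},
    {"jaw": 8.7, "delta_pos": [0, 0, -2], "angular": [0, 0, 0]},
    {"jaw": 8.7, "delta_pos": [0, 0, -4], "angular": [0, 0, 0]},
    {"jaw": 8.7, "delta_pos": [0, 0, -6], "angular": [0, 0, 0]},
    {"jaw": 8.7, "delta_pos": [0, 0, -8], "angular": [0, 0, 0]},
    {"jaw": 8.7, "delta_pos": [0, 0, -8.5], "angular": [0, 0, 0]},
    {"jaw": 8.7, "delta_pos": [0, 0, -8.5], "angular": [0, 0, 0]},
  ],
)

```text
time: 6.45
ee_pos: [0.5457, 0.1254, 0.2165]
tcp_rot: [[-1.0, -0.017, 0.004], [-0.017, 1.0, 0.001], [-0.004, 0.001, -1.0]]
ft_force: [0.3, -0.1, -1.0]
finger_gap: 0.999
grasp_force: 0.0
```

```bash
python3 -c "
from h import *
to((.545,.005,.22))
im=capture('wrist');cv2.imwrite('pics/w2.png',im)"
```

```text
6.45 [0.5457 0.1254 0.2165] yaw 0.95 z [ 0.004  0.001 -1.   ] F [ 0.27 -0.08 -1.04] delta cm [  0.27 -12.03  -0.36]
```

View pics/w2.png

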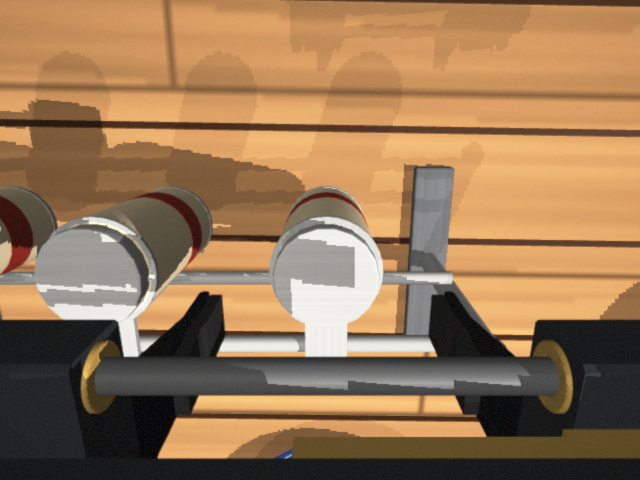

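The left tin hangs as before, with its lid centred near (326,272). Next, the middle tin.

Call:
servo_tool(
  moves=[
    {"jaw": 8.7, "delta_pos": [0, -1.2, 0], "angular": [0, 0, 0]},
    {"jaw": 8.7, "delta_pos": [0, -3.5, 0], "angular": [0, 0, 0]},
    {"jaw": 8.7, "delta_pos": [0, -6, 0], "angular": [0, 0, 0]},
    {"jaw": 8.7, "delta_pos": [0, -8.5, 0], "angular": [0, 0, 0]},
    {"jaw": 8.7, "delta_pos": [0, -10.8, 0], "angular": [0, 0, 0]},
    {"jaw": 8.7, "delta_pos": [0, -12, 0], "angular": [0, 0, 0]},
    {"jaw": 8.7, "delta_pos": [0, -12, 0], "angular": [0, 0, 0]},
    {"jaw": 8.7, "delta_pos": [0, -12, 0], "angular": [0, 0, 0]},
  ],
)

```text
time: 7.17
ee_pos: [0.5461, 0.0051, 0.2138]
tcp_rot: [[-1.0, -0.015, -0.001], [-0.015, 1.0, 0.001], [0.001, 0.001, -1.0]]
ft_force: [-0.0, -0.0, -0.6]
finger_gap: 1.002
grasp_force: 0.0
```

```bash
python3 -c "
from h import *
import pickle
s=manip.get_state();im=capture('wrist');cv2.imwrite('pics/w3.png',im);pickle.dump(s,open('w3.pkl','wb'))
to((.5465,.005,.13))"
```

```text
7.2167 [0.5462 0.0064 0.2139] yaw 1.01 z [-0.001  0.001 -1.   ] F [ 0.67  0.66 -0.36] delta cm [-0.04 -0.15  8.39]
```

View pics/w3.png

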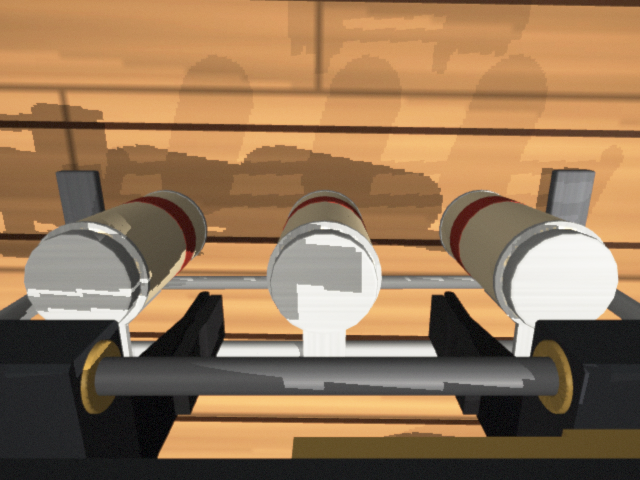

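The middle tin is centred at (325,277), straight between the fingers. Descending.

Call:
servo_tool(
  moves=[
    {"jaw": 8.7, "delta_pos": [0, -0.1, 1], "angular": [0, 0, 0]},
    {"jaw": 8.7, "delta_pos": [0, -0.1, 2.7], "angular": [0, 0, 0]},
    {"jaw": 8.7, "delta_pos": [0, -0.1, 4.5], "angular": [0, 0, 0]},
    {"jaw": 8.7, "delta_pos": [0, -0.1, 6.3], "angular": [0, 0, 0]},
    {"jaw": 8.7, "delta_pos": [0, -0.1, 7.7], "angular": [0, 0, 0]},
    {"jaw": 8.7, "delta_pos": [0, -0.1, 8.4], "angular": [0, 0, 0]},
    {"jaw": 8.7, "delta_pos": [0, -0.1, 8.4], "angular": [0, 0, 0]},
    {"jaw": 8.7, "delta_pos": [0, -0.1, 8.4], "angular": [0, 0, 0]},
  ],
)

```text
time: 7.88
ee_pos: [0.5464, 0.005, 0.1303]
tcp_rot: [[-1.0, -0.018, -0.001], [-0.018, 1.0, -0.0], [0.001, 0.0, -1.0]]
ft_force: [-0.1, 0.0, 1.3]
finger_gap: 0.998
grasp_force: 0.0
```

Call:
servo_tool(
  moves=[
    {"jaw": 6.3, "delta_pos": [0, 0, 0], "angular": [0, 0, 0]},
    {"jaw": 5, "delta_pos": [0, 0, 0], "angular": [0, 0, 0]},
    {"jaw": 5, "delta_pos": [0, 0, 0], "angular": [0, 0, 0]},
    {"jaw": 5, "delta_pos": [0, 0, 0], "angular": [0, 0, 0]},
    {"jaw": 5, "delta_pos": [0, 0, 0], "angular": [0, 0, 0]},
    {"jaw": 5, "delta_pos": [0, 0, 0], "angular": [0, 0, 0]},
    {"jaw": 5, "delta_pos": [0, 0, 0], "angular": [0, 0, 0]},
    {"jaw": 5, "delta_pos": [0, 0, 0], "angular": [0, 0, 0]},
  ],
)

```text
time: 8.55
ee_pos: [0.5468, 0.0041, 0.1309]
tcp_rot: [[-1.0, -0.017, 0.001], [-0.017, 1.0, 0.0], [-0.001, 0.0, -1.0]]
ft_force: [-1.1, -0.9, 2.5]
finger_gap: 0.685
grasp_force: 22.0
```

Call:
servo_tool(
  moves=[
    {"jaw": 5, "delta_pos": [0, 0, -0.4], "angular": [0, 0, 0]},
    {"jaw": 5, "delta_pos": [0, 0, -1.2], "angular": [0, 0, 0]},
    {"jaw": 5, "delta_pos": [0, 0, -2.2], "angular": [0, 0, 0]},
    {"jaw": 5, "delta_pos": [0, 0, -3.2], "angular": [0, 0, 0]},
    {"jaw": 5, "delta_pos": [0, 0, -4], "angular": [0, 0, 0]},
    {"jaw": 5, "delta_pos": [0, 0, -4.2], "angular": [0, 0, 0]},
    {"jaw": 5, "delta_pos": [0, 0, -4.2], "angular": [0, 0, 0]},
    {"jaw": 5, "delta_pos": [0, 0, -4.2], "angular": [0, 0, 0]},
  ],
)

```text
time: 9.22
ee_pos: [0.5463, 0.0042, 0.1725]
tcp_rot: [[-1.0, -0.017, -0.0], [-0.017, 1.0, 0.0], [0.0, 0.0, -1.0]]
ft_force: [-0.7, -0.3, -2.8]
finger_gap: 0.681
grasp_force: 22.0
```

Call:
servo_tool(
  moves=[
    {"jaw": 5, "delta_pos": [0, 0, 0], "angular": [0, 0, 0]},
    {"jaw": 5, "delta_pos": [0, 0, 0], "angular": [0, 0, 0]},
    {"jaw": 5, "delta_pos": [0, 0, 0], "angular": [0, 0, 0]},
    {"jaw": 5, "delta_pos": [0, 0, 0], "angular": [0, 0, 0]},
    {"jaw": 5, "delta_pos": [0, 0, 0], "angular": [0, 0, 0]},
    {"jaw": 5, "delta_pos": [0, 0, 0], "angular": [0, 0, 0]},
  ],
)

```text
time: 9.72
ee_pos: [0.5465, 0.0041, 0.1724]
tcp_rot: [[-1.0, -0.017, -0.0], [-0.017, 1.0, -0.0], [0.0, -0.0, -1.0]]
ft_force: [0.0, -1.0, -2.4]
finger_gap: 0.687
grasp_force: 22.0
```

Call:
servo_tool(
  moves=[
    {"jaw": 5, "delta_pos": [0, 0, 0], "angular": [0, 0, 0]},
    {"jaw": 5, "delta_pos": [0, 0, 0], "angular": [0, 0, 0]},
    {"jaw": 5, "delta_pos": [0, 0, 0], "angular": [0, 0, 0]},
  ],
)

```text
time: 9.97
ee_pos: [0.5465, 0.0041, 0.1726]
tcp_rot: [[-1.0, -0.017, 0.0], [-0.017, 1.0, 0.0], [-0.0, 0.0, -1.0]]
ft_force: [0.3, 0.2, -2.9]
finger_gap: 0.685
grasp_force: 22.0
```

Call:
servo_tool(
  moves=[
    {"jaw": 5, "delta_pos": [0, 0, 0.4], "angular": [0, 0, 0]},
    {"jaw": 5, "delta_pos": [0, 0, 1.2], "angular": [0, 0, 0]},
    {"jaw": 5, "delta_pos": [0, 0, 2.2], "angular": [0, 0, 0]},
    {"jaw": 5, "delta_pos": [0, 0, 3.1], "angular": [0, 0, 0]},
    {"jaw": 5, "delta_pos": [0, 0, 3.7], "angular": [0, 0, 0]},
    {"jaw": 5, "delta_pos": [0, 0, 4], "angular": [0, 0, 0]},
    {"jaw": 5, "delta_pos": [0, 0, 4.2], "angular": [0, 0, 0]},
    {"jaw": 5, "delta_pos": [0, 0, 4.3], "angular": [0, 0, 0]},
  ],
)

```text
time: 10.63
ee_pos: [0.5468, 0.0041, 0.1307]
tcp_rot: [[-1.0, -0.017, 0.0], [-0.017, 1.0, 0.0], [-0.0, 0.0, -1.0]]
ft_force: [-4.0, -0.3, 9.3]
finger_gap: 0.686
grasp_force: 22.0
```

Call:
servo_tool(
  moves=[
    {"jaw": 5, "delta_pos": [0, 0, 0], "angular": [0, 0, 0]},
    {"jaw": 5, "delta_pos": [0, 0, 0], "angular": [0, 0, 0]},
    {"jaw": 6.5, "delta_pos": [0, 0, 0], "angular": [0, 0, 0]},
    {"jaw": 8, "delta_pos": [0, 0, 0], "angular": [0, 0, 0]},
    {"jaw": 8.7, "delta_pos": [0, 0, 0], "angular": [0, 0, 0]},
    {"jaw": 8.7, "delta_pos": [0, 0, 0], "angular": [0, 0, 0]},
    {"jaw": 8.7, "delta_pos": [0, 0, 0], "angular": [0, 0, 0]},
    {"jaw": 8.7, "delta_pos": [0, 0, 0], "angular": [0, 0, 0]},
  ],
)

```text
time: 11.3
ee_pos: [0.5465, 0.0041, 0.1294]
tcp_rot: [[-1.0, -0.017, -0.0], [-0.017, 1.0, -0.0], [0.0, -0.0, -1.0]]
ft_force: [0.0, 0.3, -0.3]
finger_gap: 0.98
grasp_force: 0.0
```

Call:
servo_tool(
  moves=[
    {"jaw": 8.7, "delta_pos": [0, 0, -0.6], "angular": [0, 0, 0]},
    {"jaw": 8.7, "delta_pos": [0, 0, -2], "angular": [0, 0, 0]},
    {"jaw": 8.7, "delta_pos": [0, 0, -4], "angular": [0, 0, 0]},
    {"jaw": 8.7, "delta_pos": [0, 0, -6], "angular": [0, 0, 0]},
    {"jaw": 8.7, "delta_pos": [0, 0, -8], "angular": [0, 0, 0]},
    {"jaw": 8.7, "delta_pos": [0, 0, -8.5], "angular": [0, 0, 0]},
    {"jaw": 8.7, "delta_pos": [0, 0, -8.5], "angular": [0, 0, 0]},
  ],
)

```text
time: 11.88
ee_pos: [0.5478, 0.0041, 0.2165]
tcp_rot: [[-1.0, -0.017, 0.004], [-0.017, 1.0, 0.001], [-0.004, 0.001, -1.0]]
ft_force: [-0.1, -0.6, -0.2]
finger_gap: 0.998
grasp_force: 0.0
```

```bash
python3 -c "
from h import *
to((.547,-.118,.216))
im=capture('wrist');cv2.imwrite('pics/w4.png',im)"
```

```text
11.8833 [0.5478 0.0041 0.2165] yaw 0.95 z [ 0.004  0.001 -1.   ] F [-0.09 -0.63 -0.22] delta cm [  0.28 -12.21   0.04]
```

View pics/w4.png

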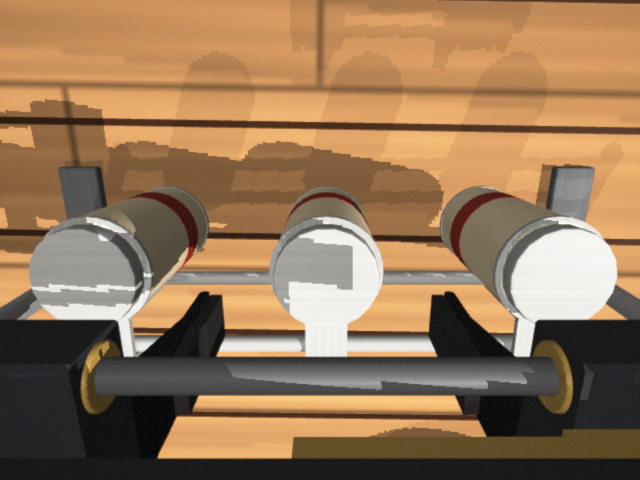

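The middle tin is back on the rail, with its lid at (328,272) as before. Now the third tin, whose lid is at about (92,275), 12.3 cm away.

Call:
servo_tool(
  moves=[
    {"jaw": 8.7, "delta_pos": [0, -1.2, 0], "angular": [0, 0, 0]},
    {"jaw": 8.7, "delta_pos": [0.1, -3.5, 0], "angular": [0, 0, 0]},
    {"jaw": 8.7, "delta_pos": [0.1, -6, 0], "angular": [0, 0, 0]},
    {"jaw": 8.7, "delta_pos": [0.1, -8.5, 0], "angular": [0, 0, 0]},
    {"jaw": 8.7, "delta_pos": [0.1, -11, 0], "angular": [0, 0, 0]},
    {"jaw": 8.7, "delta_pos": [0.1, -12.3, 0], "angular": [0, 0, 0]},
    {"jaw": 8.7, "delta_pos": [0.1, -12.3, 0], "angular": [0, 0, 0]},
    {"jaw": 8.7, "delta_pos": [0.1, -12.3, 0], "angular": [0, 0, 0]},
  ],
)

```text
time: 12.6
ee_pos: [0.5466, -0.1198, 0.2133]
tcp_rot: [[-1.0, -0.014, -0.002], [-0.014, 1.0, 0.0], [0.002, 0.0, -1.0]]
ft_force: [0.8, -0.1, -0.6]
finger_gap: 0.998
grasp_force: 0.0
```

```bash
python3 -c "
from h import *
im=capture('wrist');cv2.imwrite('pics/w5.png',im[180:340,200:450])
to((.547,-.118,.13))"
```

```text
12.65 [ 0.547  -0.1183  0.2134] yaw 0.95 z [-0.002  0.001 -1.   ] F [ 0.69  0.37 -0.37] delta cm [-0.02  0.02  8.34]
```

View pics/w5.png

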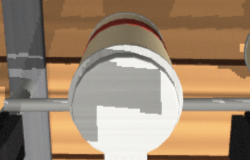

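The lid is centred at column ~327, between the fingers. Descending and gripping.

Call:
servo_tool(
  moves=[
    {"jaw": 8.7, "delta_pos": [0, -0.1, 1], "angular": [0, 0, 0]},
    {"jaw": 8.7, "delta_pos": [0, -0.1, 2.7], "angular": [0, 0, 0]},
    {"jaw": 8.7, "delta_pos": [0, -0.1, 4.5], "angular": [0, 0, 0]},
    {"jaw": 8.7, "delta_pos": [0, -0.1, 6.3], "angular": [0, 0, 0]},
    {"jaw": 8.7, "delta_pos": [0, -0.1, 7.7], "angular": [0, 0, 0]},
    {"jaw": 8.7, "delta_pos": [0, -0.1, 8.4], "angular": [0, 0, 0]},
    {"jaw": 8.7, "delta_pos": [0, -0.1, 8.4], "angular": [0, 0, 0]},
    {"jaw": 8.7, "delta_pos": [0, -0.1, 8.4], "angular": [0, 0, 0]},
  ],
)

```text
time: 13.32
ee_pos: [0.5476, -0.1191, 0.1303]
tcp_rot: [[-1.0, -0.018, -0.001], [-0.018, 1.0, 0.0], [0.001, 0.0, -1.0]]
ft_force: [0.2, 0.2, 1.0]
finger_gap: 0.998
grasp_force: 0.0
```

Call:
servo_tool(
  moves=[
    {"jaw": 6.3, "delta_pos": [0, 0, 0], "angular": [0, 0, 0]},
    {"jaw": 5, "delta_pos": [0, 0, 0], "angular": [0, 0, 0]},
    {"jaw": 5, "delta_pos": [0, 0, 0], "angular": [0, 0, 0]},
    {"jaw": 5, "delta_pos": [0, 0, 0], "angular": [0, 0, 0]},
    {"jaw": 5, "delta_pos": [0, 0, 0], "angular": [0, 0, 0]},
    {"jaw": 5, "delta_pos": [0, 0, 0], "angular": [0, 0, 0]},
    {"jaw": 5, "delta_pos": [0, 0, 0], "angular": [0, 0, 0]},
    {"jaw": 5, "delta_pos": [0, 0, 0], "angular": [0, 0, 0]},
  ],
)

```text
time: 13.98
ee_pos: [0.5478, -0.1199, 0.1309]
tcp_rot: [[-1.0, -0.017, 0.001], [-0.017, 1.0, 0.0], [-0.001, 0.0, -1.0]]
ft_force: [-0.9, -0.7, 1.1]
finger_gap: 0.685
grasp_force: 22.0
```

Call:
servo_tool(
  moves=[
    {"jaw": 5, "delta_pos": [0, 0, -0.4], "angular": [0, 0, 0]},
    {"jaw": 5, "delta_pos": [0, 0, -1.2], "angular": [0, 0, 0]},
    {"jaw": 5, "delta_pos": [0, 0, -2.2], "angular": [0, 0, 0]},
    {"jaw": 5, "delta_pos": [0, 0, -3.2], "angular": [0, 0, 0]},
    {"jaw": 5, "delta_pos": [0, 0, -4], "angular": [0, 0, 0]},
    {"jaw": 5, "delta_pos": [0, 0, -4.2], "angular": [0, 0, 0]},
    {"jaw": 5, "delta_pos": [0, 0, -4.2], "angular": [0, 0, 0]},
    {"jaw": 5, "delta_pos": [0, 0, -4.2], "angular": [0, 0, 0]},
  ],
)

```text
time: 14.65
ee_pos: [0.5475, -0.1199, 0.1726]
tcp_rot: [[-1.0, -0.017, 0.0], [-0.017, 1.0, 0.0], [-0.0, 0.0, -1.0]]
ft_force: [-0.2, 0.1, -0.6]
finger_gap: 0.683
grasp_force: 22.0
```

Call:
servo_tool(
  moves=[
    {"jaw": 5, "delta_pos": [0, 0, 0], "angular": [0, 0, 0]},
    {"jaw": 5, "delta_pos": [0, 0, 0], "angular": [0, 0, 0]},
    {"jaw": 5, "delta_pos": [0, 0, 0], "angular": [0, 0, 0]},
    {"jaw": 5, "delta_pos": [0, 0, 0], "angular": [0, 0, 0]},
    {"jaw": 5, "delta_pos": [0, 0, 0], "angular": [0, 0, 0]},
    {"jaw": 5, "delta_pos": [0, 0, 0], "angular": [0, 0, 0]},
  ],
)

```text
time: 15.15
ee_pos: [0.5476, -0.1199, 0.1725]
tcp_rot: [[-1.0, -0.017, -0.0], [-0.017, 1.0, 0.0], [0.0, 0.0, -1.0]]
ft_force: [0.5, 0.7, -1.7]
finger_gap: 0.684
grasp_force: 22.0
```

Call:
servo_tool(
  moves=[
    {"jaw": 5, "delta_pos": [0, 0, 0], "angular": [0, 0, 0]},
    {"jaw": 5, "delta_pos": [0, 0, 0], "angular": [0, 0, 0]},
    {"jaw": 5, "delta_pos": [0, 0, 0], "angular": [0, 0, 0]},
  ],
)

```text
time: 15.4
ee_pos: [0.5476, -0.1199, 0.1726]
tcp_rot: [[-1.0, -0.017, 0.0], [-0.017, 1.0, 0.0], [-0.0, 0.0, -1.0]]
ft_force: [1.2, 0.2, -0.9]
finger_gap: 0.685
grasp_force: 22.0
```

Third tin weighs about 0.11 kg and the middle about 0.27 kg, so the left one (about 0.4 kg) is full. Rehanging this one.

Call:
servo_tool(
  moves=[
    {"jaw": 5, "delta_pos": [0, 0, 0.4], "angular": [0, 0, 0]},
    {"jaw": 5, "delta_pos": [0, 0, 1.2], "angular": [0, 0, 0]},
    {"jaw": 5, "delta_pos": [0, 0, 2.2], "angular": [0, 0, 0]},
    {"jaw": 5, "delta_pos": [0, 0, 3.1], "angular": [0, 0, 0]},
    {"jaw": 5, "delta_pos": [0, 0, 3.7], "angular": [0, 0, 0]},
    {"jaw": 5, "delta_pos": [0, 0, 4], "angular": [0, 0, 0]},
    {"jaw": 5, "delta_pos": [0, 0, 4.2], "angular": [0, 0, 0]},
    {"jaw": 5, "delta_pos": [0, 0, 4.2], "angular": [0, 0, 0]},
  ],
)

```text
time: 16.07
ee_pos: [0.5479, -0.1198, 0.131]
tcp_rot: [[-1.0, -0.017, 0.0], [-0.017, 1.0, 0.0], [-0.0, 0.0, -1.0]]
ft_force: [0.6, 0.4, 1.3]
finger_gap: 0.682
grasp_force: 22.0
```

Call:
servo_tool(
  moves=[
    {"jaw": 5, "delta_pos": [0, 0, 0], "angular": [0, 0, 0]},
    {"jaw": 5, "delta_pos": [0, 0, 0], "angular": [0, 0, 0]},
    {"jaw": 6.5, "delta_pos": [0, 0, 0], "angular": [0, 0, 0]},
    {"jaw": 8, "delta_pos": [0, 0, 0], "angular": [0, 0, 0]},
    {"jaw": 8.7, "delta_pos": [0, 0, 0], "angular": [0, 0, 0]},
    {"jaw": 8.7, "delta_pos": [0, 0, 0], "angular": [0, 0, 0]},
    {"jaw": 8.7, "delta_pos": [0, 0, 0], "angular": [0, 0, 0]},
    {"jaw": 8.7, "delta_pos": [0, 0, 0], "angular": [0, 0, 0]},
  ],
)

```text
time: 16.73
ee_pos: [0.5475, -0.1199, 0.1305]
tcp_rot: [[-1.0, -0.017, -0.0], [-0.017, 1.0, 0.0], [0.0, 0.0, -1.0]]
ft_force: [0.4, 0.6, -0.5]
finger_gap: 0.971
grasp_force: 0.0
```

Call:
servo_tool(
  moves=[
    {"jaw": 8.7, "delta_pos": [0, 0, -0.6], "angular": [0, 0, 0]},
    {"jaw": 8.7, "delta_pos": [0, 0, -2], "angular": [0, 0, 0]},
    {"jaw": 8.7, "delta_pos": [0, 0, -4], "angular": [0, 0, 0]},
    {"jaw": 8.7, "delta_pos": [0, 0, -6], "angular": [0, 0, 0]},
    {"jaw": 8.7, "delta_pos": [0, 0, -8], "angular": [0, 0, 0]},
    {"jaw": 8.7, "delta_pos": [0, 0, -8.5], "angular": [0, 0, 0]},
    {"jaw": 8.7, "delta_pos": [0, 0, -8.5], "angular": [0, 0, 0]},
  ],
)

```text
time: 17.32
ee_pos: [0.5488, -0.1202, 0.2176]
tcp_rot: [[-1.0, -0.017, 0.004], [-0.017, 1.0, 0.0], [-0.004, -0.0, -1.0]]
ft_force: [0.3, 0.6, -0.7]
finger_gap: 1.002
grasp_force: 0.0
```

```bash
python3 -c "
from h import *
to((.5445,.125,.216))
im=capture('wrist');cv2.imwrite('pics/w6.png',im[160:360])"
```

```text
17.3167 [ 0.5488 -0.1202  0.2176] yaw 0.95 z [ 0.004  0.    -1.   ] F [ 0.34  0.59 -0.71] delta cm [2.000e-02 2.452e+01 1.500e-01]
```

View pics/w6.png

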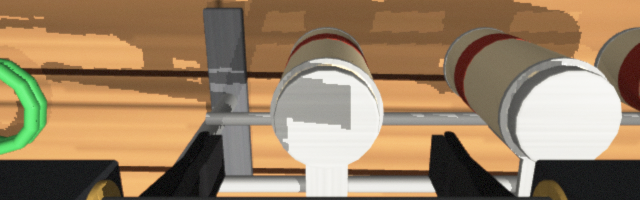

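The third tin hangs properly, lid at (327,112) in the crop. Returning to the left tin.

Call:
servo_tool(
  moves=[
    {"jaw": 8.7, "delta_pos": [0, 1.5, 0], "angular": [0, 0, 0]},
    {"jaw": 8.7, "delta_pos": [0, 5, 0], "angular": [0, 0, 0]},
    {"jaw": 8.7, "delta_pos": [0, 9, 0], "angular": [0, 0, 0]},
    {"jaw": 8.7, "delta_pos": [0, 13, 0], "angular": [0, 0, 0]},
    {"jaw": 8.7, "delta_pos": [0, 17, 0], "angular": [0, 0, 0]},
    {"jaw": 8.7, "delta_pos": [-0.1, 20.5, 0], "angular": [0, 0, 0]},
    {"jaw": 8.7, "delta_pos": [-0.1, 23.3, 0], "angular": [0, 0, 0]},
    {"jaw": 8.7, "delta_pos": [-0.1, 24.5, 0], "angular": [0, 0, 0]},
  ],
)

```text
time: 18.03
ee_pos: [0.5427, 0.1306, 0.2136]
tcp_rot: [[-1.0, -0.023, -0.003], [-0.023, 1.0, 0.001], [0.003, 0.001, -1.0]]
ft_force: [-0.2, 0.7, -1.1]
finger_gap: 1.003
grasp_force: 0.0
```

Call:
servo_tool(
  moves=[
    {"jaw": 8.7, "delta_pos": [0, 0, 0], "angular": [0, 0, 0]},
    {"jaw": 8.7, "delta_pos": [0, 0, 0], "angular": [0, 0, 0]},
    {"jaw": 8.7, "delta_pos": [0, 0, 0], "angular": [0, 0, 0]},
    {"jaw": 8.7, "delta_pos": [0, 0, 0], "angular": [0, 0, 0]},
    {"jaw": 8.7, "delta_pos": [0, 0, 0], "angular": [0, 0, 0]},
    {"jaw": 8.7, "delta_pos": [0, 0, 0], "angular": [0, 0, 0]},
  ],
)

```text
time: 18.53
ee_pos: [0.5448, 0.1236, 0.2157]
tcp_rot: [[-1.0, -0.014, 0.0], [-0.014, 1.0, 0.0], [-0.0, 0.0, -1.0]]
ft_force: [0.5, -0.7, 1.5]
finger_gap: 1.002
grasp_force: 0.0
```

Call:
servo_tool(
  moves=[
    {"jaw": 8.7, "delta_pos": [0, 0, 1], "angular": [0, 0, 0]},
    {"jaw": 8.7, "delta_pos": [0, 0, 2.7], "angular": [0, 0, 0]},
    {"jaw": 8.7, "delta_pos": [0, 0, 4.5], "angular": [0, 0, 0]},
    {"jaw": 8.7, "delta_pos": [0, 0, 6.3], "angular": [0, 0, 0]},
    {"jaw": 8.7, "delta_pos": [0, 0, 7.7], "angular": [0, 0, 0]},
    {"jaw": 8.7, "delta_pos": [0, 0, 8.5], "angular": [0, 0, 0]},
    {"jaw": 8.7, "delta_pos": [0, 0, 8.5], "angular": [0, 0, 0]},
    {"jaw": 8.7, "delta_pos": [0, 0, 8.5], "angular": [0, 0, 0]},
  ],
)

```text
time: 19.2
ee_pos: [0.5444, 0.1249, 0.1304]
tcp_rot: [[-1.0, -0.016, -0.0], [-0.016, 1.0, -0.0], [0.0, -0.0, -1.0]]
ft_force: [0.0, 1.4, 0.6]
finger_gap: 1.002
grasp_force: 0.0
```

Call:
servo_tool(
  grip_force=28,
  moves=[
    {"jaw": 6.3, "delta_pos": [0, 0, 0], "angular": [0, 0, 0]},
    {"jaw": 5, "delta_pos": [0, 0, 0], "angular": [0, 0, 0]},
    {"jaw": 5, "delta_pos": [0, 0, 0], "angular": [0, 0, 0]},
    {"jaw": 5, "delta_pos": [0, 0, 0], "angular": [0, 0, 0]},
    {"jaw": 5, "delta_pos": [0, 0, 0], "angular": [0, 0, 0]},
    {"jaw": 5, "delta_pos": [0, 0, 0], "angular": [0, 0, 0]},
    {"jaw": 5, "delta_pos": [0, 0, 0], "angular": [0, 0, 0]},
    {"jaw": 5, "delta_pos": [0, 0, 0], "angular": [0, 0, 0]},
  ],
)

```text
time: 19.87
ee_pos: [0.5447, 0.1252, 0.1309]
tcp_rot: [[-1.0, -0.017, 0.001], [-0.017, 1.0, 0.0], [-0.001, 0.0, -1.0]]
ft_force: [-1.3, 0.3, 2.1]
finger_gap: 0.682
grasp_force: 28.0
```

Call:
servo_tool(
  moves=[
    {"jaw": 5, "delta_pos": [0, 0, -0.4], "angular": [0, 0, 0]},
    {"jaw": 5, "delta_pos": [0, 0, -1.2], "angular": [0, 0, 0]},
    {"jaw": 5, "delta_pos": [0, 0, -2.2], "angular": [0, 0, 0]},
    {"jaw": 5, "delta_pos": [0, 0, -3.2], "angular": [0, 0, 0]},
    {"jaw": 5, "delta_pos": [0, 0, -4], "angular": [0, 0, 0]},
    {"jaw": 5, "delta_pos": [0, 0, -4.2], "angular": [0, 0, 0]},
    {"jaw": 5, "delta_pos": [0, 0, -4.2], "angular": [0, 0, 0]},
    {"jaw": 5, "delta_pos": [0, 0, -4.2], "angular": [0, 0, 0]},
  ],
)

```text
time: 20.53
ee_pos: [0.5442, 0.1251, 0.1725]
tcp_rot: [[-1.0, -0.017, -0.0], [-0.017, 1.0, 0.0], [0.0, 0.0, -1.0]]
ft_force: [-0.4, 0.1, -3.7]
finger_gap: 0.679
grasp_force: 28.0
```

Call:
servo_tool(
  moves=[
    {"jaw": 5, "delta_pos": [0, 0, 0], "angular": [0, 0, 0]},
    {"jaw": 5, "delta_pos": [0, 0, 0], "angular": [0, 0, 0]},
    {"jaw": 5, "delta_pos": [0, 0, 0], "angular": [0, 0, 0]},
  ],
)

```text
time: 20.78
ee_pos: [0.5442, 0.125, 0.172]
tcp_rot: [[-1.0, -0.017, -0.001], [-0.017, 1.0, -0.0], [0.001, -0.0, -1.0]]
ft_force: [-1.2, 0.3, -3.2]
finger_gap: 0.68
grasp_force: 28.0
```

Call:
servo_tool(
  moves=[
    {"jaw": 5, "delta_pos": [0, 0, -0.6], "angular": [0, 0, 0]},
    {"jaw": 5, "delta_pos": [0, 0, -2], "angular": [0, 0, 0]},
    {"jaw": 5, "delta_pos": [0, 0, -3.7], "angular": [0, 0, 0]},
    {"jaw": 5, "delta_pos": [0, 0, -5.4], "angular": [0, 0, 0]},
    {"jaw": 5, "delta_pos": [0, 0, -7.1], "angular": [0, 0, 0]},
    {"jaw": 5, "delta_pos": [0, 0, -8.6], "angular": [0, 0, 0]},
    {"jaw": 5, "delta_pos": [0, 0, -9.5], "angular": [0, 0, 0]},
    {"jaw": 5, "delta_pos": [0, 0, -10], "angular": [0, 0, 0]},
  ],
)

```text
time: 21.45
ee_pos: [0.5452, 0.1251, 0.2743]
tcp_rot: [[-1.0, -0.016, 0.002], [-0.016, 1.0, 0.001], [-0.002, 0.001, -1.0]]
ft_force: [0.4, -0.3, -4.3]
finger_gap: 0.683
grasp_force: 28.0
```

Call:
servo_tool(
  moves=[
    {"jaw": 5, "delta_pos": [0, 0, 0], "angular": [0, 0, 0]},
    {"jaw": 5, "delta_pos": [0, 0, 0], "angular": [0, 0, 0]},
    {"jaw": 5, "delta_pos": [0, 0, 0], "angular": [0, 0, 0]},
    {"jaw": 5, "delta_pos": [0, 0, 0], "angular": [0, 0, 0]},
    {"jaw": 5, "delta_pos": [0, 0, 0], "angular": [0, 0, 0]},
    {"jaw": 5, "delta_pos": [0, 0, 0], "angular": [0, 0, 0]},
    {"jaw": 5, "delta_pos": [0, 0, 0], "angular": [0, 0, 0]},
    {"jaw": 5, "delta_pos": [0, 0, 0], "angular": [0, 0, 0]},
  ],
)

```text
time: 22.12
ee_pos: [0.5445, 0.1251, 0.2724]
tcp_rot: [[-1.0, -0.017, -0.0], [-0.017, 1.0, -0.0], [0.0, -0.0, -1.0]]
ft_force: [-1.0, -1.1, -4.4]
finger_gap: 0.686
grasp_force: 28.0
```

```bash
python3 -c "
from h import *
F=[]
for i in range(8):
  F.append(manip.get_state()['ft_force'][2]);im=capture('scene')
print(np.round(F,2),np.mean(F))
cv2.imwrite('pics/s2.png',im)
m=cv2.inRange(im[150:345,240:400],(0,0,60),(50,50,190))
n,_,st,c=cv2.connectedComponentsWithStats(m);print([(st[i].tolist(),c[i].round()) for i in range(1,n) if st[i,4]>40])
im=cv2.imread('pics/scene0.png');m=cv2.inRange(im[150:345,240:400],(0,0,60),(50,50,190))
n,_,st,c=cv2.connectedComponentsWithStats(m);print([(st[i].tolist(),c[i].round()) for i in range(1,n) if st[i,4]>40])
to((0,0,0))"
```

```text
[-4.37 -3.9  -4.67 -3.56 -3.02 -3.84 -4.49 -3.84] -3.9620259334553403
[([103, 102, 34, 17, 282], array([118., 112.])), ([33, 105, 21, 12, 125], array([ 43., 112.])), ([64, 129, 23, 15, 157], array([ 74., 138.]))]
[([33, 105, 21, 12, 131], array([ 43., 112.])), ([64, 130, 23, 14, 157], array([ 74., 138.])), ([99, 159, 26, 16, 183], array([110., 169.]))]
22.5167 [0.5445 0.1251 0.2726] yaw 0.96 z [ 0.  0. -1.] F [ 0.85 -1.19 -4.11] delta cm [ 54.65 -11.6   27.25]
```

The held tin weighs 0.40 kg, its underside is about 0.19 m up, and the other two tins' red bands are where they started. Handing in.

```bash
python3 -c "
from cell import manip
print(manip.hand_in())"
```

```text
the job is handed in; nothing more can be done
None
```

I weighed all three tins and handed in holding the heaviest, the left one at about 0.40 kg, with its underside about 0.19 m up; the middle (about 0.27 kg) and right (about 0.11 kg) tins are back on the rail. The hand-in returned no verdict, so I don't know how it was judged.

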